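# Advance the tailstock by one turn of the hand wheel and lock it

## Task

Advance the tailstock of the small dop transfer fixture by exactly one turn of its hand wheel: push the wheel's upright handle round with your fingertips, clockwise seen from above, until the handle is back where it started. Then push the lock lever beside the wheel over, away from the robot, as far as it goes. Only push: do not grip hard or ram anything, do not pull the wheel up, and leave the jar, dish and gear standing where they are.

Things in the scene. Friction and masses are not known exactly. Their poses are not given: they have to be found in the camera images.
- fixture: fixed metal fixture, low (wheel on top), 75 mm to either side of the wheel except for its bed, which runs 240 mm from the wheel axis along its own +x, away from the robot. Origin on the table under the wheel axis; z up; yaw within about 0.3 rad of the world's. A short side plate to its -y (the robot's right), reaching 126 mm from the axis, carries the lock lever.
- wheel_axis (a point): point on the vertical axis of the hand wheel, 70 mm above the table. The wheel lies flat: a rim of 120 mm diameter at its bar's middle (bar 12 mm thick, top of rim 71 mm above the table), three spokes, hub top 79 mm above the table; nothing is higher inside the rim but the handle.
- handle_mid (a point): middle of the wheel's handle: an upright black grip, round, that revolves freely about its own upright pin, 18 mm diameter, 44 mm tall, standing on the rim 60 mm from the wheel axis, from 70 to 114 mm above the table; this point is 92 mm above the table. At the start it stands on the robot's side of the axis, up to 1.2 rad (plus fixture yaw) to either side.
- handwheel (a joint): turn of the hand wheel in rad, growing clockwise seen from above; starts anywhere from -1.2 to 1.2; one turn is 6.283 more than the start. It has stops at -1.8 and 8.2, stays where it is left, and takes about 3.5 N at the handle. The bearing of the handle about the axis, in the fixture's frame, is pi minus this value.
- wheel_lift (a joint): how far the wheel has been pulled up against its spring, m; 0 normally, up to 0.015. Must stay down.
- tailstock (a joint): travel of the tailstock along the fixture's +x, m; geared to the wheel, 12 mm a turn.
- lock_lever (a joint): lock lever, turning about a vertical pivot: 0 open (arm leans towards the robot), 1.1 locked at the stop (arm leans away from the robot); grows counter-clockwise seen from above; starts between 0 and 0.12, stays where it is left, takes about 2 N at the knob.
- lever_pivot (a point): pivot of the lock lever, 49 mm above the table; in the fixture's frame 45 mm to +x and 98 mm to -y of the wheel axis. The lever's pivot nut reaches 59 mm above the table.
- lever_knob (a point): middle of the lever's upright black knob, 14 mm diameter, 30 mm tall, from 50 to 80 mm above the table, 50 mm from the pivot; this point is 65 mm above the table. In the fixture's frame the arm points along -y turned 0.55 rad towards -x when open, and 0.55 rad towards +x when locked. Under the knob the lever arm is 9 mm thick, its lower side 44 mm above the table.
- jar: loose small jar with a ribbed cap, 30 mm diameter, 42 mm tall, about 30 g, left of the fixture; origin under its centre. Bystander.
- dish: loose shallow dish, 45 mm diameter, 10 mm tall, on the table to the left of the bed; origin under its centre. Bystander.
- gear: loose toothed gear, 50 mm diameter, 16 mm tall, on the table to the front right of the fixture; origin under its centre. Bystander.

How it is judged (in metres and radians):
On the way, in this order (a step that is already met when the one before it is completed fails the run):
1. the wheel is about half way round, pushed by its handle, with the lock lever still open (value of joint handwheel between 2.3 and 4.2 rad and contact force between the fingers and handle above 0.5 N and value of joint lock_lever below 0.5 rad), for 0.1 s.
2. the handle has come back to where it started, one whole turn on, with the lock lever still open (distance of handle_mid from where it was at the start of the episode below 0.015 m and value of joint handwheel between 4.7 and 7.8 rad and value of joint lock_lever below 0.5 rad), for 0.2 s.
At the end, for the whole second after the job is handed in: the wheel has made one clockwise turn (handle within 15 mm of where it started, about 14 degrees) and rests there, not pulled up; the lock lever is over within 0.15 rad of its stop; jar, dish and gear within 20 mm of where they stood and upright (distance of handle_mid from where it was at the start of the episode below 0.015 m and value of joint handwheel between 4.7 and 7.8 rad and value of joint lock_lever above 0.95 rad and value of joint wheel_lift below 0.004 m and not (velocity of joint handwheel above 0.05 rad/s) and velocity of joint handwheel above -0.05 rad/s); the robot touches nothing.
It fails at once if the lock lever was pushed over before the wheel had made its turn (value of joint lock_lever above 0.5 rad and not (distance of handle_mid from where it was at the start of the episode below 0.015 m and value of joint handwheel between 4.7 and 7.8 rad)).
It fails at once if the wheel was turned far past one turn (value of joint handwheel above 8 rad).
It fails at once if the wheel was pulled up (value of joint wheel_lift above 0.005 m).
It fails at once if the handle or the lock lever was squeezed or rammed (over 40 N) (contact force between the fingers and handle above 40 N or contact force between the fingers and lock_lever above 40 N).
It fails at once if the jar, dish or gear was moved, lifted or tipped (distance of any of jar, dish, gear from where it was at the start of the episode above 0.02 m or angle between any of jar, dish, gear's own z axis and vertical above 0.3 rad).
It also fails if it takes over 72 s, if anything falls off the work surface, if the arm or the gripper's body presses on something with over 40 N, if the wrist force passes 120 N, or if a joint passes its speed limit or range.

## Robot

A 6-joint arm with a two-finger parallel gripper is mounted at the origin on a cart in front of the work surface, level with it; the furniture and walls round the work are solid. World frame = base frame: x ahead of the robot, y to its left, z up, the work surface at z = 0. Lengths are in m, angles in degrees, forces in N, time in s.
With the tool pointing down it reaches from about 0.375 to 0.9 m from the base axis. Payload 3.1 kg.
Tool frame: the origin (TCP) lies at the very end of the fingers, on their centre line; the grasp point (between the pads) lies 19 mm behind it; z points along the fingers, y is the line along which they close (so a half turn about z gives the same grasp; the last joint's range is limited). The gripper opens to 87 mm and grips with 3 to 60 N. Pads are 19 mm wide; open, the fingers measure 117 mm over their backs; the gripper's body (75 mm by 190 mm) begins 51 mm behind the grasp point.
Start: joints at [55.777, 30.224, 82.088, -0, 67.689, -10.227], TCP at [0.254, 0.571, 0.223] pointing down, gripper open.
Joint ranges: [-176.69, 176.69], [-43.24, 126.21], [12.49, 139.97], [-82, 262], [0, 151.66], [-163.58, 163.58]. Speed limits (degrees/s): [159.86, 159.86, 180, 180, 180, 180].

## Interface

Orientations are given as a 3x3 rotation matrix whose columns are the frame's x, y, z axes.
In Python, from rig import bot gives the robot as it stands.
- The arm moves only by the tool move_arm, never from a script. Its argument "increments" is a list of rows, each an object with "xyz": the shift along the tool's x, y, z in mm, a list of three; "roll": the turn about the tool's z in rad; "grip": the opening in per cent of the stroke, from 0 (shut) to 100 (fully open). A call has 1 to 5 rows; each row shifts and turns the commanded pose from where the row before left it, along the tool's axes as they then stand; what a row does not reach is not made up. A row lasts 1/12 s, in which the tool goes at most 41.7 mm and 7.16 degrees, less where a joint would pass 70% of its speed; a pose out of reach is approached as far as the arm can. A call is refused whole if a number of a shift passes 41.7 or a number of a turn 0.125, either way. A call with a gripper value outside its range is refused whole. The fingers move at their own pace and stop on an object; the grip force is fixed at half the most. Time passes only in rows, so rows that do not move let the fingers close. It gives the time, the measured TCP pose, the force, the opening and the grip force at its end, in the units of the state.
- bot.read_state(): the state, without advancing time (a new reading comes with each control period).
- bot.capture(name): name is "side" or "top"; returns (picture, depth): 480x640x3 uint8, red, green, blue; 480x640 float32, m along the optical axis (not along the pixel's ray), 0 where there is no reading.
- bot.camera_model(name): a dict with "intrinsics" (3x3 intrinsics, pixels), "rvec" (rotation vector, rad) and "tvec" (3), from world to camera coordinates, as OpenCV has them. Camera axes: x right, y down, z forward; pixel columns grow to the right and rows downward; lengths in m; the calibration is good to about 2 mm. A picture is of the moment at which its call begins. camera_model takes no time and is no camera call.
- bot.hand_in(): hands the job in; it is judged then, once.
Trained networks look in the newest picture that a camera, given by its name, has taken for a name from the list of things; names that differ only in an ending like _2 or _b are one class to them, and where a whole thing is asked for, a point or a joint stands for the part that bears it (a point fixed in the world has none). Each returns a list of dicts, best first, with "conf" (0 to 1); they miss things now and then, are a little off and sometimes report something else, mostly with a low value. They report only what shows in the picture. A call takes as long as a camera call.
- bot.spot_in(label, camera): "at" ([x, y, z] in m, in the coordinates of the camera as it stood for that picture, good to about 4 mm: the middle of the surface that is visible of it).
- bot.trace(label, camera): "mask" (480x640 bool, what is visible of it).
The state is a dict: "time_s": time; "joint_positions": joint angles; "qvel": joint speeds; "tau": joint torques, N m; "position": TCP position; "tcp_rot": TCP orientation; "force": force on the tool from outside, world axes, zero at the start; "moment": the same for the moment, N m; "opening": opening from 0.0 (shut) to 1.0 (fully open); "grasp_force": force on a finger pad.
Only numpy, scipy, OpenCV 4.12 (cv2) and the standard library are available. Lean on these libraries where they do the work, as an engineer would, in place of code of your own. Each camera call takes 0.05 s, during which the arm holds its last target. There are 200 camera calls.

## Working session

There is one attempt and no reset: what is moved stays moved. The work goes in short steps, Python scripts to look and compute and a tool call to move; the robot and the scene stay as the last step left them, time stands still between calls to the robot, and variables do not carry over. Pictures are saved under pics/ and viewed, at most 10 in all, crops included, and the job is handed in when it is done.

Besides the shell and the picture viewer there is one more tool, called after "Request:" as name(argument=value, ...), one argument or row to a line, values as JSON. move_arm: Moves the arm, as the interface text tells. Its arguments: {"type":"object","properties":{"increments":{"type":"array"}},"required":["increments"]}

```bash
ls; mkdir -p pics
cat > h.py <<'E'
import numpy as np, cv2
from rig import bot
def cw(cam,p):
    m=bot.camera_model(cam);R=cv2.Rodrigues(np.array(m['rvec'],float))[0]
    return (np.asarray(p)-np.array(m['tvec']).ravel())@R
def cloud(cam,d):
    K=np.array(bot.camera_model(cam)['intrinsics']);v,u=np.mgrid[:480,:640]
    P=np.dstack([(u-K[0,2])/K[0,0]*d,(v-K[1,2])/K[1,1]*d,d]).reshape(-1,3)
    return cw(cam,P).reshape(480,640,3)
def snap(cam,name=None):
    im,d=bot.capture(cam)
    if name: cv2.imwrite('pics/'+name,im[:,:,::-1])
    return im,d
E
python3 - <<'E'
from h import *
for c in['top','side']:
    im,d=snap(c,c+'0.png'); W=cloud(c,d)
    print(c,cw(c,[0,0,0]))
    for l in['fixture','wheel_axis','handle_mid','lever_knob','lever_pivot','jar','dish','gear']:
        r=bot.spot_in(l,c); t=bot.trace(l,c)
        print(l,[(np.round(cw(c,x['at']),3),round(x['conf'],2)) for x in r[:2]],[(int(x['mask'].sum()),np.round(np.median(W[x['mask']&(d>0)],0),3)) for x in t[:1]])
s=bot.read_state();print(s)
E
```

```text
pics
top [ 0.41056709 -0.06818961  1.00415767]
fixture [(array([ 0.555, -0.108,  0.049]), 0.62)] [(12229, array([ 0.557, -0.104,  0.047]))]
wheel_axis [(array([ 0.554, -0.103,  0.049]), 0.78)] [(12266, array([ 0.557, -0.104,  0.047]))]
handle_mid [] []
lever_knob [(array([0.525, 0.037, 0.042]), 0.72)] [(356, array([ 0.564, -0.211,  0.055]))]
lever_pivot [(array([ 0.553, -0.104,  0.043]), 0.88), (array([ 0.45 , -0.218,  0.013]), 0.66)] [(12097, array([ 0.557, -0.104,  0.047]))]
jar [(array([0.522, 0.034, 0.04 ]), 0.48)] [(266, array([0.523, 0.036, 0.042]))]
dish [(array([0.675, 0.008, 0.007]), 0.91), (array([ 0.536, -0.097,  0.073]), 0.44)] []
gear [(array([ 0.445, -0.22 ,  0.015]), 0.95)] [(693, array([ 0.448, -0.22 ,  0.01 ]))]
side [0.45243207 0.68723568 0.50508109]
fixture [(array([ 0.562, -0.07 ,  0.039]), 0.66)] [(6107, array([ 0.561, -0.072,  0.035]))]
wheel_axis [(array([ 0.559, -0.077,  0.033]), 0.65)] [(6162, array([ 0.561, -0.072,  0.036]))]
handle_mid [(array([ 0.473, -0.086,  0.097]), 0.48)] [(176, array([ 0.473, -0.088,  0.097]))]
lever_knob [(array([ 0.553, -0.227,  0.0
[... 581 characters left out ...]
.14431273e-03,
        6.76900877e+01, -1.02273783e+01]), 'qvel': array([ 0.00186939, -0.04330807,  0.03557655,  0.07008873, -0.11396214,
       -0.04484551]), 'tau': array([ 4.05122237e-04, -4.40011811e+01, -1.76978052e+01,  6.34002127e-02,
        5.04247856e-02, -1.46027361e-05]), 'position': array([0.25414167, 0.57095613, 0.222523  ]), 'tcp_rot': array([[-9.13573578e-01,  4.06673478e-01, -1.00734695e-05],
       [ 4.06673478e-01,  9.13573575e-01, -7.63699451e-05],
       [-2.18547757e-05, -7.38661769e-05, -9.99999997e-01]]), 'force': array([ 0.11452302, -0.17650226,  0.16844609]), 'moment': array([ 0.0305812 , -0.02642702, -0.01095446]), 'grasp_force': 0.0, 'opening': 1.0016080495677164}
```

Run:
```python
import cv2
a=cv2.imread('pics/top0.png')[120:440,160:560];cv2.imwrite('pics/top0c.png',cv2.resize(a,(750,600)))
```

```text
(no output)
```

View pics/top0.png

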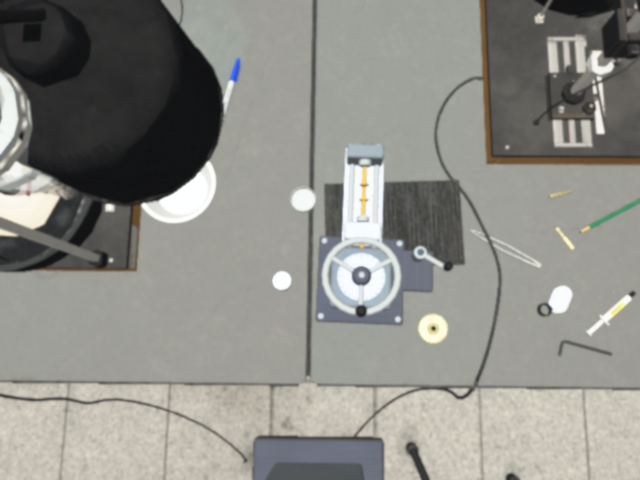

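View pics/side0.png

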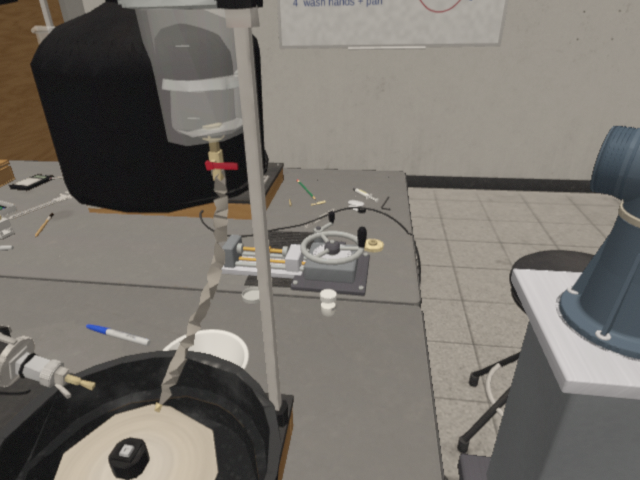

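The top view shows the wheel hub at px (361,276), with the handle at (361,310) on the robot's side. The lever pivot is at (420,253), its knob at (447,266), the jar at (282,281), the gear at (433,328) and the dish at (303,199). The side view confirms this layout, and the tall lap machine stands on the robot's left. Next I'll refine the geometry.

```bash
cat >> h.py <<'E'
def px(cam,u,v,z):
    K=np.array(bot.camera_model(cam)['intrinsics']);o=cw(cam,[0,0,0])
    r=cw(cam,[(u-K[0,2])/K[0,0],(v-K[1,2])/K[1,1],1])-o
    return o+r*(z-o[2])/r[2]
def pts(W,c,r,z0,z1):
    return W[(np.hypot(W[...,0]-c[0],W[...,1]-c[1])<r)&(W[...,2]>z0)&(W[...,2]<z1)]
E
python3 - <<'E'
from h import *
im,d=snap('top');W=cloud('top',d);g=im.max(2)
print('px',px('top',361,276,.079),px('top',361,310,.114),px('top',420,253,.059),px('top',447,266,.08))
c=np.array([.52,-.135])[:2]
R=pts(W,px('top',361,276,.07)[:2],.08,.062,.074)
# rim circle fit
from scipy.optimize import least_squares
f=least_squares(lambda p:np.hypot(R[:,0]-p[0],R[:,1]-p[1])-.06,px('top',361,276,.07)[:2],loss='soft_l1',f_scale=.004);print('rim',f.x,len(R))
def blob(u,v,r,z):
    m=(g<60).astype(np.uint8); n,l,s,ce=cv2.connectedComponentsWithStats(m)
    ids=set(l[v-r:v+r,u-r:u+r].ravel())-{0}
    for i in ids:print(u,v,s[i],ce[i],px('top',*ce[i],z), 'zmax',W[l==i][:,2].max(), 'med',np.median(W[(l==i)],0))
blob(361,310,4,.114);blob(447,266,4,.08)
# obstacles seen along the approach
O=W.reshape(-1,3);O=O[(d.ravel()>0)&(O[:,2]>.05)&(O[:,1]>.1)]
print('lap min x',np.percentile(O[:,0],[0,1]),'min y',O[:,1].min())
a=cv2.resize(im[225:345,300:480],(800,533),interpolation=cv2.INTER_CUBIC);cv2.imwrite('pics/c1.png',a[:,:,::-1])
E
```

```text
px [ 0.52801492 -0.0964602   0.079     ] [ 0.4706663  -0.09548833  0.114     ] [ 0.57007645 -0.19547576  0.059     ] [ 0.54547273 -0.23603136  0.08      ]
rim [ 0.53088001 -0.09625339] 2044
361 310 [357 307   8   9  52] [360.71153846 311.11538462] [ 0.46894615 -0.09504582  0.114     ] zmax 1.0041576699703925 med [ 0.46775548 -0.09549571  0.11321773]
447 266 [445 262   7   8  47] [447.76595745 265.46808511] [ 0.54635605 -0.23729477  0.08      ] zmax 0.08211263755673706 med [ 0.54682389 -0.23743746  0.07925958]
lap min x [0.52273877 0.54048346] min y 0.10000171530271869
```

View pics/c1.png

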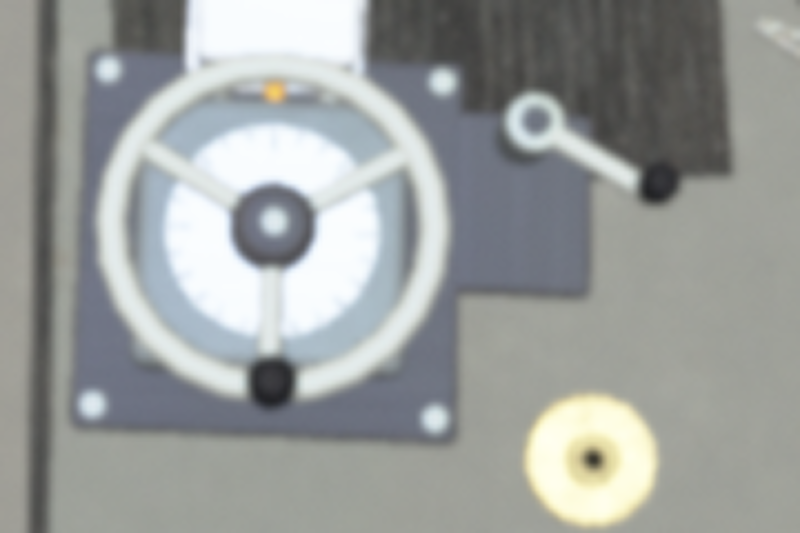

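The rim fit puts the axis at about (0.529,-0.096). The handle is at (0.469,-0.095), the lever pivot at (0.570,-0.196) and the knob at (0.546,-0.237). I'll align the tool with the world axes, close the fingers, and approach.

Request:
move_arm(
  increments=[
    {"xyz": [0,0,0],"roll": -0.105,"grip": 0},
    {"xyz": [0,0,0],"roll": -0.105,"grip": 0},
    {"xyz": [0,0,0],"roll": -0.105,"grip": 0},
    {"xyz": [0,0,0],"roll": -0.104,"grip": 0},
    {"xyz": [0,0,0],"roll": 0,"grip": 0},
  ],
)

```text
time_s: 2.17
position: [0.2541, 0.5709, 0.2225]
tcp_rot: [[-1.0, -0.002, -0.0], [-0.002, 1.0, -0.0], [0.0, -0.0, -1.0]]
force: [0.5, 0.9, -0.4]
opening: 0.707
grasp_force: 0.0
```

Request:
move_arm(
  increments=[
    {"xyz": [-5,-36,0],"roll": 0,"grip": 0},
    {"xyz": [-5,-36,0],"roll": 0,"grip": 0},
    {"xyz": [-5,-36,0],"roll": 0,"grip": 0},
    {"xyz": [-5,-36,0],"roll": 0,"grip": 0},
    {"xyz": [-5,-36,0],"roll": 0,"grip": 0},
  ],
)

```text
time_s: 2.58
position: [0.2791, 0.3895, 0.2226]
tcp_rot: [[-1.0, 0.002, 0.0], [0.002, 1.0, 0.0], [-0.0, 0.0, -1.0]]
force: [0.6, -0.2, 1.2]
opening: 0.326
grasp_force: 0.0
```

Request:
move_arm(
  increments=[
    {"xyz": [-5,-36,0],"roll": 0,"grip": 0},
    {"xyz": [-5,-36,0],"roll": 0,"grip": 0},
    {"xyz": [-5,-36,0],"roll": 0,"grip": 0},
    {"xyz": [-5,-36,0],"roll": 0,"grip": 0},
    {"xyz": [0,0,0],"roll": 0,"grip": 0},
  ],
)

```text
time_s: 3.0
position: [0.2989, 0.2422, 0.2225]
tcp_rot: [[-1.0, 0.008, -0.001], [0.008, 1.0, -0.003], [0.001, -0.003, -1.0]]
force: [-1.6, 0.7, -0.5]
opening: 0.023
grasp_force: 0.0
```

Request:
move_arm(
  increments=[
    {"xyz": [-14,-32,0],"roll": 0,"grip": 0},
    {"xyz": [-14,-32,0],"roll": 0,"grip": 0},
    {"xyz": [-14,-32,0],"roll": 0,"grip": 0},
    {"xyz": [-14,-32,0],"roll": 0,"grip": 0},
    {"xyz": [-14,-32,0],"roll": 0,"grip": 0},
  ],
)

```text
time_s: 3.42
position: [0.3701, 0.086, 0.2229]
tcp_rot: [[-1.0, 0.002, 0.001], [0.002, 1.0, 0.0], [-0.001, 0.0, -1.0]]
force: [0.5, 0.2, -0.0]
opening: 0.009
grasp_force: 0.0
```

Request:
move_arm(
  increments=[
    {"xyz": [-14,-32,0],"roll": 0,"grip": 0},
    {"xyz": [-14,-32,0],"roll": 0,"grip": 0},
    {"xyz": [-14,-32,0],"roll": 0,"grip": 0},
    {"xyz": [-14,-32,0],"roll": 0,"grip": 0},
    {"xyz": [-14,-32,0],"roll": 0,"grip": 0},
  ],
)

```text
time_s: 3.83
position: [0.4403, -0.0744, 0.2228]
tcp_rot: [[-1.0, 0.003, 0.001], [0.003, 1.0, 0.0], [-0.001, 0.0, -1.0]]
force: [1.0, 0.6, 0.3]
opening: 0.005
grasp_force: 0.0
```

Request:
move_arm(
  increments=[
    {"xyz": [-14,-32,0],"roll": 0,"grip": 0},
    {"xyz": [-14,-30,0],"roll": 0,"grip": 0},
    {"xyz": [0,0,0],"roll": 0,"grip": 0},
    {"xyz": [0,0,0],"roll": 0,"grip": 0},
  ],
)

```text
time_s: 4.17
position: [0.4685, -0.1363, 0.2225]
tcp_rot: [[-1.0, 0.004, 0.001], [0.004, 1.0, -0.0], [-0.001, -0.0, -1.0]]
force: [-0.8, 1.2, 0.1]
opening: 0.003
grasp_force: 0.0
```

Request:
move_arm(
  increments=[
    {"xyz": [0,0,27],"roll": 0,"grip": 0},
    {"xyz": [0,0,27],"roll": 0,"grip": 0},
    {"xyz": [0,0,27],"roll": 0,"grip": 0},
    {"xyz": [0,0,27],"roll": 0,"grip": 0},
    {"xyz": [0,0,26],"roll": 0,"grip": 0},
  ],
)

```text
time_s: 4.58
position: [0.4667, -0.1331, 0.0877]
tcp_rot: [[-1.0, 0.0, -0.0], [0.0, 1.0, 0.001], [0.0, 0.001, -1.0]]
force: [-0.0, -1.5, 0.4]
opening: 0.003
grasp_force: 0.0
```

```bash
cat > plan.py <<'E'
import numpy as np
A=np.array([529,-96.2])
def F(q,hx=9.5,hy=15,r=9):
    H=A+60*np.array([-np.cos(q),np.sin(q)]);t=np.array([np.sin(q),np.cos(q)])
    s=np.linspace(0,60,6001);p=np.abs(s[:,None]*t)
    sd=np.hypot(*np.maximum(p-[hx,hy],0).T)-r
    return H-t*s[np.argmax(sd>=0)]
def rows(q,start):
    P=[np.array(start)]
    for x in q:
        d=np.round(F(x)-P[-1]);P.append(P[-1]+d);print('%.2f'%x,[int(-d[0]),int(d[1])],P[-1])
E
python3 - <<'E'
from plan import *
from h import bot
print(bot.read_state()['position'])
rows(np.arange(0,6.29,2*np.pi/48),[469,-137])
E
```

```text
[ 0.46666017 -0.13306628  0.08770155]
0.00 [0, 17] [ 469. -120.]
0.13 [3, 8] [ 466. -112.]
0.26 [1, 7] [ 465. -105.]
0.39 [1, 8] [464. -97.]
0.52 [0, 8] [464. -89.]
0.65 [-1, 8] [465. -81.]
0.79 [-4, 9] [469. -72.]
0.92 [-5, 9] [474. -63.]
1.05 [-6, 8] [480. -55.]
1.18 [-8, 7] [488. -48.]
1.31 [-7, 5] [495. -43.]
1.44 [-8, 4] [503. -39.]
1.57 [-8, 3] [511. -36.]
1.70 [-7, 2] [518. -34.]
1.83 [-8, 1] [526. -33.]
1.96 [-7, 0] [533. -33.]
2.09 [-7, -1] [540. -34.]
2.23 [-7, 0] [547. -34.]
2.36 [-6, -2] [553. -36.]
2.49 [-7, -3] [560. -39.]
2.62 [-8, -4] [568. -43.]
2.75 [-6, -6] [574. -49.]
2.88 [-7, -8] [581. -57.]
3.01 [-4, -7] [585. -64.]
3.14 [-4, -8] [589. -72.]
3.27 [-3, -8] [592. -80.]
3.40 [-1, -8] [593. -88.]
3.53 [-1, -7] [594. -95.]
3.67 [0, -8] [ 594. -103.]
3.80 [1, -9] [ 593. -112.]
3.93 [4, -9] [ 589. -121.]
4.06 [5, -9] [ 584. -130.]
4.19 [6, -7] [ 578. -137.]
4.32 [8, -7] [ 570. -144.]
4.45 [7, -5] [ 563. -149.]
4.58 [8, -4] [ 555. -153.]
4.71 [8, -3] [ 547. -156.]
4.84 [7, -2] [ 540. -158.]
4.97 [8, -1] [ 532. -159.]
5.11 [7, 0] [ 525. -159.]
5.24 [7, 0] [ 518. -159.]
5.37 [7, 1] [ 511. -158.]
5.50 [6, 1] [ 505. -157.]
5.63 [7, 3] [ 498. -154.]
5.76 [8, 5] [ 490. -149.]
5.89 [6, 6] [ 484. -143.]
6.02 [7, 7] [ 477. -136.]
6.15 [4, 8] [ 473. -128.]
6.28 [4, 8] [ 469. -120.]
```

Request:
move_arm(
  increments=[
    {"xyz": [0,6,0],"roll": 0,"grip": 0},
    {"xyz": [0,7,0],"roll": 0,"grip": 0},
    {"xyz": [3,8,0],"roll": 0,"grip": 0},
    {"xyz": [1,7,0],"roll": 0,"grip": 0},
    {"xyz": [1,8,0],"roll": 0,"grip": 0},
  ],
)

```text
time_s: 5.0
position: [0.4636, -0.0991, 0.0902]
tcp_rot: [[-1.0, -0.001, 0.004], [-0.001, 1.0, -0.003], [-0.004, -0.003, -1.0]]
force: [0.6, -3.8, -1.1]
opening: 0.007
grasp_force: 1.8
```

Request:
move_arm(
  increments=[
    {"xyz": [0,8,0],"roll": 0,"grip": 0},
    {"xyz": [-1,8,0],"roll": 0,"grip": 0},
    {"xyz": [-4,9,0],"roll": 0,"grip": 0},
    {"xyz": [0,0,0],"roll": 0,"grip": 0},
  ],
)

```text
time_s: 5.33
position: [0.4668, -0.0718, 0.0889]
tcp_rot: [[-1.0, -0.001, -0.001], [-0.001, 1.0, 0.001], [0.001, 0.001, -1.0]]
force: [-1.6, -1.4, 2.0]
opening: 0.008
grasp_force: 0.8
```

Run:
```python
from h import *
from plan import F
s=bot.read_state();print(s['position'],s['force'],F(.785))
for c in['side','top']:
    im,d=snap(c,c+'1.png')
    for l in ['handle_mid','lever_knob']:print(c,l,[(np.round(cw(c,x['at']),3),round(x['conf'],2)) for x in bot.spot_in(l,c)[:2]])
t=cv2.resize(cv2.imread('pics/top1.png')[200:350,280:480],(400,300));q=cv2.imread('pics/side1.png')[180:330,250:450]
cv2.imwrite('pics/j1.png',np.hstack([t,cv2.resize(q,(400,300))]))
```

```text
[ 0.46676122 -0.07181146  0.08886391] [-1.60145371 -1.36572922  2.0100789 ] [468.56800299 -71.79352058]
side handle_mid [(array([ 0.487, -0.051,  0.099]), 0.58)]
side lever_knob [(array([ 0.554, -0.226,  0.054]), 0.59), (array([0.526, 0.043, 0.033]), 0.5)]
top handle_mid [(array([ 0.604, -0.115,  0.025]), 0.59)]
top lever_knob [(array([ 0.565, -0.215,  0.053]), 0.53)]
```

View pics/j1.png

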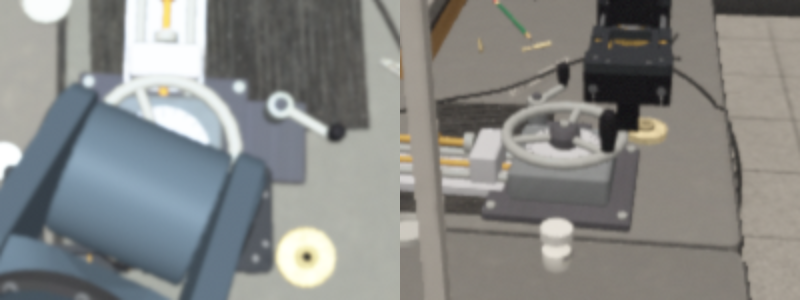

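The side view (right half) shows the finger behind the handle, which has turned about 0.66–0.75 rad. The top camera is blocked by the arm. I'll carry on round.

Request:
move_arm(
  increments=[
    {"xyz": [-5,9,0],"roll": 0,"grip": 0},
    {"xyz": [-6,8,0],"roll": 0,"grip": 0},
    {"xyz": [-8,7,0],"roll": 0,"grip": 0},
    {"xyz": [-7,5,0],"roll": 0,"grip": 0},
    {"xyz": [-8,4,0],"roll": 0,"grip": 0},
  ],
)

```text
time_s: 6.05
position: [0.5008, -0.0393, 0.0883]
tcp_rot: [[-1.0, -0.001, -0.003], [-0.001, 1.0, 0.001], [0.003, 0.001, -1.0]]
force: [-3.8, 1.1, 1.5]
opening: 0.004
grasp_force: 2.1
```

Request:
move_arm(
  increments=[
    {"xyz": [-8,3,0],"roll": 0,"grip": 0},
    {"xyz": [-7,2,0],"roll": 0,"grip": 0},
    {"xyz": [-8,1,0],"roll": 0,"grip": 0},
    {"xyz": [-7,0,0],"roll": 0,"grip": 0},
    {"xyz": [-7,-1,0],"roll": 0,"grip": 0},
  ],
)

```text
time_s: 6.47
position: [0.5386, -0.0359, 0.0882]
tcp_rot: [[-1.0, -0.0, -0.001], [-0.0, 1.0, 0.0], [0.001, 0.0, -1.0]]
force: [-4.9, -1.3, 0.0]
opening: 0.007
grasp_force: 2.2
```

```bash
cat > look.py <<'E'
from h import *
import sys
s=bot.read_state();print(s['position'],s['force'])
im,d=snap('side',sys.argv[1])
h=[(cw('side',x['at'])-[.529-.004,-.0962+.009,0],round(x['conf'],2)) for x in bot.spot_in('handle_mid','side')[:2]]
for v,c in h: print(np.round(v,3),c,'turn',np.arctan2(v[1],-v[0])%(2*np.pi))
E
python3 look.py side2.png
```

```text
[ 0.53861696 -0.03594347  0.08822907] [-4.85820338 -1.30050897  0.0259117 ]
[0.034 0.052 0.092] 0.66 turn 2.1445038310540574
```

Tracking is good at q≈2.1, so I'll continue.

Request:
move_arm(
  increments=[
    {"xyz": [-7,0,0],"roll": 0,"grip": 0},
    {"xyz": [-6,-2,0],"roll": 0,"grip": 0},
    {"xyz": [-7,-3,0],"roll": 0,"grip": 0},
    {"xyz": [-8,-4,0],"roll": 0,"grip": 0},
    {"xyz": [-6,-6,0],"roll": 0,"grip": 0},
  ],
)

```text
time_s: 6.98
position: [0.5746, -0.0508, 0.0889]
tcp_rot: [[-1.0, -0.0, 0.003], [-0.0, 1.0, 0.001], [-0.003, 0.001, -1.0]]
force: [-0.4, 4.1, -0.9]
opening: 0.006
grasp_force: 1.8
```

Request:
move_arm(
  increments=[
    {"xyz": [-7,-8,0],"roll": 0,"grip": 0},
    {"xyz": [-4,-7,0],"roll": 0,"grip": 0},
    {"xyz": [-4,-8,0],"roll": 0,"grip": 0},
    {"xyz": [-3,-8,0],"roll": 0,"grip": 0},
    {"xyz": [-1,-8,0],"roll": 0,"grip": 0},
  ],
)

```text
time_s: 7.4
position: [0.5922, -0.091, 0.0887]
tcp_rot: [[-1.0, 0.0, 0.001], [0.0, 1.0, -0.0], [-0.001, -0.0, -1.0]]
force: [0.5, 3.9, 0.3]
opening: 0.007
grasp_force: 2.0
```

```bash
python3 look.py side3.png
```

```text
[ 0.59216052 -0.09102563  0.08872987] [0.53227121 3.87315426 0.29534277]
[0.157 0.096 0.   ] 0.15 turn 2.592987377461471
```

Request:
move_arm(
  increments=[
    {"xyz": [-1,-7,0],"roll": 0,"grip": 0},
    {"xyz": [0,-8,0],"roll": 0,"grip": 0},
    {"xyz": [1,-9,0],"roll": 0,"grip": 0},
    {"xyz": [4,-9,0],"roll": 0,"grip": 0},
    {"xyz": [5,-9,0],"roll": 0,"grip": 0},
  ],
)

```text
time_s: 7.92
position: [0.5837, -0.1333, 0.089]
tcp_rot: [[-1.0, -0.001, 0.004], [-0.001, 1.0, -0.002], [-0.004, -0.002, -1.0]]
force: [3.7, 1.5, -0.2]
opening: 0.007
grasp_force: 1.9
```

Request:
move_arm(
  increments=[
    {"xyz": [6,-7,0],"roll": 0,"grip": 0},
    {"xyz": [8,-7,0],"roll": 0,"grip": 0},
    {"xyz": [7,-5,0],"roll": 0,"grip": 0},
    {"xyz": [8,-4,0],"roll": 0,"grip": 0},
    {"xyz": [8,-3,0],"roll": 0,"grip": 0},
  ],
)

```text
time_s: 8.33
position: [0.5444, -0.1582, 0.0886]
tcp_rot: [[-1.0, 0.001, 0.0], [0.001, 1.0, 0.001], [-0.0, 0.001, -1.0]]
force: [4.7, 2.5, 0.3]
opening: 0.002
grasp_force: 2.3
```

```bash
python3 look.py side4.png
```

```text
[ 0.54436469 -0.1582186   0.08858014] [4.71906252 2.47750676 0.27575867]
[ 0.    -0.065  0.097] 0.48 turn 4.711840021517976
```

Request:
move_arm(
  increments=[
    {"xyz": [7,-2,0],"roll": 0,"grip": 0},
    {"xyz": [8,-1,0],"roll": 0,"grip": 0},
    {"xyz": [7,0,0],"roll": 0,"grip": 0},
    {"xyz": [7,0,0],"roll": 0,"grip": 0},
    {"xyz": [7,1,0],"roll": 0,"grip": 0},
  ],
)

```text
time_s: 8.85
position: [0.5086, -0.1607, 0.0887]
tcp_rot: [[-1.0, -0.001, 0.0], [-0.001, 1.0, -0.002], [-0.0, -0.002, -1.0]]
force: [2.0, -3.0, -0.3]
opening: 0.004
grasp_force: 1.9
```

Request:
move_arm(
  increments=[
    {"xyz": [6,1,0],"roll": 0,"grip": 0},
    {"xyz": [7,3,0],"roll": 0,"grip": 0},
    {"xyz": [8,5,0],"roll": 0,"grip": 0},
    {"xyz": [6,6,0],"roll": 0,"grip": 0},
    {"xyz": [0,0,0],"roll": 0,"grip": 0},
  ],
)

```text
time_s: 9.27
position: [0.479, -0.1434, 0.0883]
tcp_rot: [[-1.0, -0.001, -0.005], [-0.001, 1.0, 0.002], [0.005, 0.002, -1.0]]
force: [-1.1, -2.5, 0.8]
opening: 0.006
grasp_force: 1.5
```

```bash
python3 look.py side5.png
```

```text
[ 0.47898756 -0.1433961   0.0882916 ] [-1.05847118 -2.54277465  0.80558938]
[-0.042 -0.032  0.097] 0.67 turn 5.6327403039018415
```

Request:
move_arm(
  increments=[
    {"xyz": [5,7,0],"roll": 0,"grip": 0},
    {"xyz": [3,8,0],"roll": 0,"grip": 0},
    {"xyz": [3,8,0],"roll": 0,"grip": 0},
    {"xyz": [0,0,0],"roll": 0,"grip": 0},
    {"xyz": [0,0,0],"roll": 0,"grip": 0},
  ],
)

```text
time_s: 9.78
position: [0.4704, -0.1205, 0.0884]
tcp_rot: [[-1.0, -0.001, -0.002], [-0.001, 1.0, 0.002], [0.002, 0.002, -1.0]]
force: [0.9, -1.0, -0.6]
opening: 0.008
grasp_force: 0.1
```

```bash
python3 look.py side6.png
python3 - <<'E'
from h import *
# dark handle blob centroid in side: start vs now
for f in['side0.png','side6.png']:
    g=cv2.imread('pics/'+f).max(2);m=(g<50).astype(np.uint8);m[:, :340]=0;m[:,380:]=0;m[:215]=0;m[260:]=0
    n,l,s,c=cv2.connectedComponentsWithStats(m);print(f,[(s[i].tolist(),c[i].round(1)) for i in range(1,n) if s[i][4]>20])
E
```

```text
[ 0.47037537 -0.12052425  0.08841425] [ 0.90185122 -1.04334703 -0.57560807]
[-0.052 -0.009  0.098] 0.69 turn 6.114528917594094
[0.098 0.002 0.041] 0.53 turn 3.1252803406222562
side0.png [([358, 228, 8, 19, 125], array([361.5, 236.4]))]
side6.png [([343, 215, 35, 30, 363], array([361.8, 224.7]))]
```

Run:
```python
from h import *
o=[cv2.resize(cv2.imread('pics/'+f)[210:270,310:390],(400,300),interpolation=cv2.INTER_CUBIC) for f in['side0.png','side6.png']]
cv2.imwrite('pics/j2.png',np.hstack(o))
```

```text
(no output)
```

View pics/j2.png

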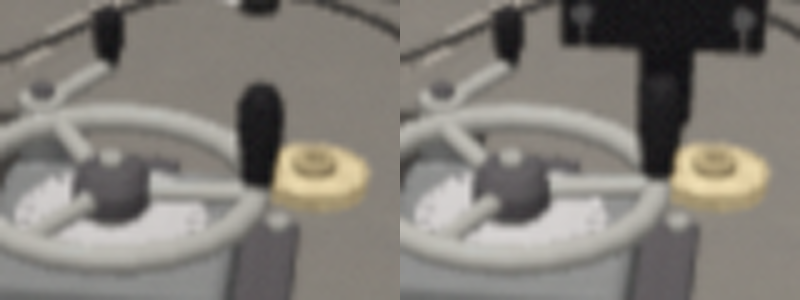

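The handle sits about 1.4 px high in the side view compared with the start (crop rows 178 against 185), so it's roughly 5 mm short. I'll push 5 mm more and then back off.

Request:
move_arm(
  increments=[
    {"xyz": [0,3,0],"roll": 0,"grip": 0},
    {"xyz": [0,2,0],"roll": 0,"grip": 0},
    {"xyz": [0,0,0],"roll": 0,"grip": 0},
    {"xyz": [0,0,0],"roll": 0,"grip": 0},
    {"xyz": [0,0,0],"roll": 0,"grip": 0},
  ],
)

```text
time_s: 10.3
position: [0.4715, -0.1172, 0.0886]
tcp_rot: [[-1.0, -0.0, 0.0], [-0.0, 1.0, -0.0], [-0.0, -0.0, -1.0]]
force: [0.3, -3.6, -0.9]
opening: 0.006
grasp_force: 1.2
```

Request:
move_arm(
  increments=[
    {"xyz": [0,-10,0],"roll": 0,"grip": 0},
    {"xyz": [0,-10,0],"roll": 0,"grip": 0},
    {"xyz": [0,0,-20],"roll": 0,"grip": 0},
    {"xyz": [0,-15,-30],"roll": 0,"grip": 0},
    {"xyz": [0,-30,-30],"roll": 0,"grip": 0},
  ],
)

```text
time_s: 10.72
position: [0.4692, -0.1793, 0.1678]
tcp_rot: [[-1.0, -0.002, -0.005], [-0.002, 1.0, 0.005], [0.005, 0.005, -1.0]]
force: [0.4, 0.6, -0.1]
opening: 0.001
grasp_force: 0.0
```

Request:
move_arm(
  increments=[
    {"xyz": [0,-35,-30],"roll": 0,"grip": 0},
    {"xyz": [0,-35,0],"roll": 0,"grip": 0},
    {"xyz": [0,-35,0],"roll": 0,"grip": 0},
    {"xyz": [0,-35,0],"roll": 0,"grip": 0},
    {"xyz": [0,0,0],"roll": 0,"grip": 0},
  ],
)

```text
time_s: 11.13
position: [0.4719, -0.3263, 0.1959]
tcp_rot: [[-1.0, 0.005, 0.004], [0.005, 1.0, -0.006], [-0.004, -0.006, -1.0]]
force: [0.4, -0.9, 0.4]
opening: 0.003
grasp_force: 0.0
```

```bash
python3 look.py side7.png
python3 - <<'E'
from h import *
im,d=snap('top','top7.png')
g=im.max(2);m=(g<60).astype(np.uint8);n,l,s,c=cv2.connectedComponentsWithStats(m)
for i in range(1,n):
    if 330<c[i][0]<460 and 240<c[i][1]<325 and s[i][4]>10:print(s[i],c[i],px('top',*c[i],.114))
o=[cv2.resize(cv2.imread('pics/'+f)[210:270,310:390],(400,300),interpolation=cv2.INTER_CUBIC) for f in['side7.png']]+[cv2.resize(im[230:350,320:480,::-1],(400,300))]
cv2.imwrite('pics/j3.png',np.hstack(o))
E
```

```text
[ 0.47185648 -0.32629218  0.19585274] [ 0.38554277 -0.87545126  0.40958375]
[-0.05  -0.004  0.096] 0.47 turn 6.2007338031326285
[445 262   7   8  34] [447.67647059 265.64705882] [ 0.54107627 -0.23092627  0.114     ]
[360 307   8   9  44] [363.79545455 311.52272727] [ 0.46836734 -0.09981067  0.114     ]
```

View pics/j3.png

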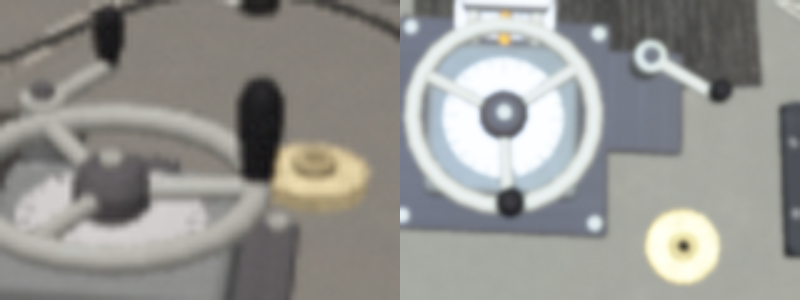

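The top view puts the handle at (0.468,-0.100) against (0.469,-0.095) at the start. That's about 5 mm short, which is inside the tolerance. The lever is still open and the gear hasn't moved. Next is the lever.

Request:
move_arm(
  increments=[
    {"xyz": [-10,23,0],"roll": 0,"grip": 0},
    {"xyz": [-10,23,0],"roll": 0,"grip": 0},
    {"xyz": [-10,23,0],"roll": 0,"grip": 0},
    {"xyz": [-9,21,0],"roll": 0,"grip": 0},
    {"xyz": [0,0,0],"roll": 0,"grip": 0},
  ],
)

```text
time_s: 11.7
position: [0.5102, -0.2223, 0.1948]
tcp_rot: [[-1.0, -0.005, -0.002], [-0.005, 1.0, 0.004], [0.002, 0.004, -1.0]]
force: [-1.0, 0.8, 0.1]
opening: 0.005
grasp_force: 0.0
```

Request:
move_arm(
  increments=[
    {"xyz": [0,0,30],"roll": 0,"grip": 0},
    {"xyz": [0,0,30],"roll": 0,"grip": 0},
    {"xyz": [0,0,30],"roll": 0,"grip": 0},
    {"xyz": [0,0,30],"roll": 0,"grip": 0},
    {"xyz": [0,0,0],"roll": 0,"grip": 0},
  ],
)

```text
time_s: 12.12
position: [0.5061, -0.2248, 0.0701]
tcp_rot: [[-1.0, -0.001, -0.01], [-0.001, 1.0, 0.007], [0.01, 0.007, -1.0]]
force: [-0.1, 0.6, 0.5]
opening: -0.002
grasp_force: 0.0
```

Request:
move_arm(
  increments=[
    {"xyz": [0,-15,5],"roll": 0,"grip": 0},
    {"xyz": [-8,0,0],"roll": 0,"grip": 0},
    {"xyz": [-8,0,0],"roll": 0,"grip": 0},
    {"xyz": [-8,0,0],"roll": 0,"grip": 0},
    {"xyz": [-8,0,0],"roll": 0,"grip": 0},
  ],
)

```text
time_s: 12.53
position: [0.5428, -0.2436, 0.0715]
tcp_rot: [[-1.0, -0.001, -0.0], [-0.001, 1.0, -0.001], [0.0, -0.001, -1.0]]
force: [-3.7, -3.0, 1.1]
opening: 0.005
grasp_force: 1.8
```

Request:
move_arm(
  increments=[
    {"xyz": [-8,0,0],"roll": 0,"grip": 0},
    {"xyz": [-8,0,0],"roll": 0,"grip": 0},
    {"xyz": [-7,0,0],"roll": 0,"grip": 0},
    {"xyz": [-6,0,0],"roll": 0,"grip": 0},
    {"xyz": [0,0,0],"roll": 0,"grip": 0},
  ],
)

```text
time_s: 12.95
position: [0.5731, -0.2425, 0.0703]
tcp_rot: [[-1.0, -0.001, 0.002], [-0.001, 1.0, 0.0], [-0.002, 0.0, -1.0]]
force: [-0.0, -0.0, -0.2]
opening: 0.003
grasp_force: 0.0
```

Request:
move_arm(
  increments=[
    {"xyz": [-3,0,0],"roll": 0,"grip": 0},
    {"xyz": [-2,0,0],"roll": 0,"grip": 0},
    {"xyz": [0,0,0],"roll": 0,"grip": 0},
  ],
)

```text
time_s: 13.2
position: [0.5759, -0.2421, 0.0698]
tcp_rot: [[-1.0, -0.0, -0.001], [-0.0, 1.0, 0.002], [0.001, 0.002, -1.0]]
force: [-1.6, 1.4, 0.9]
opening: 0.007
grasp_force: 0.7
```

Request:
move_arm(
  increments=[
    {"xyz": [-2,0,0],"roll": 0,"grip": 0},
    {"xyz": [-1,0,0],"roll": 0,"grip": 0},
    {"xyz": [0,0,0],"roll": 0,"grip": 0},
  ],
)

```text
time_s: 13.45
position: [0.5783, -0.2418, 0.0696]
tcp_rot: [[-1.0, -0.0, -0.003], [-0.0, 1.0, 0.002], [0.003, 0.002, -1.0]]
force: [-2.3, 3.6, 1.0]
opening: -0.0
grasp_force: 2.0
```

Run:
```python
from h import *
snap('side','side8.png');bot.spot_in('lever_knob','side')
print([(np.round(cw('side',x['at']),3),round(x['conf'],2)) for x in bot.spot_in('lever_knob','side')[:2]])
```

```text
[(array([ 0.588, -0.226,  0.056]), 0.61)]
```

Request:
move_arm(
  increments=[
    {"xyz": [-2,0,0],"roll": 0,"grip": 0},
    {"xyz": [-2,0,0],"roll": 0,"grip": 0},
    {"xyz": [0,0,0],"roll": 0,"grip": 0},
  ],
)

```text
time_s: 13.85
position: [0.5815, -0.2409, 0.0695]
tcp_rot: [[-1.0, -0.0, -0.004], [-0.0, 1.0, 0.004], [0.004, 0.004, -1.0]]
force: [-5.3, 6.5, 1.4]
opening: 0.005
grasp_force: 3.3
```

Request:
move_arm(
  increments=[
    {"xyz": [-2,0,0],"roll": 0,"grip": 0},
    {"xyz": [0,0,0],"roll": 0,"grip": 0},
  ],
)

```text
time_s: 14.02
position: [0.5817, -0.2408, 0.0695]
tcp_rot: [[-1.0, -0.001, -0.008], [-0.001, 1.0, 0.005], [0.008, 0.005, -1.0]]
force: [-8.2, 4.9, 4.0]
opening: 0.001
grasp_force: 5.1
```

The force is rising and the finger has stopped advancing, so the lever is at its stop. I'll back off and check.

Request:
move_arm(
  increments=[
    {"xyz": [8,0,0],"roll": 0,"grip": 0},
    {"xyz": [12,0,0],"roll": 0,"grip": 0},
    {"xyz": [0,0,-30],"roll": 0,"grip": 0},
    {"xyz": [0,0,-30],"roll": 0,"grip": 0},
    {"xyz": [5,-25,-30],"roll": 0,"grip": 0},
  ],
)

```text
time_s: 14.43
position: [0.5615, -0.2657, 0.1611]
tcp_rot: [[-1.0, -0.003, 0.002], [-0.003, 1.0, 0.001], [-0.002, 0.001, -1.0]]
force: [0.4, -0.8, 0.3]
opening: 0.006
grasp_force: 0.0
```

Request:
move_arm(
  increments=[
    {"xyz": [15,-30,-30],"roll": 0,"grip": 0},
    {"xyz": [25,-30,0],"roll": 0,"grip": 0},
    {"xyz": [25,-30,0],"roll": 0,"grip": 0},
    {"xyz": [20,-10,0],"roll": 0,"grip": 0},
    {"xyz": [0,0,0],"roll": 0,"grip": 0},
  ],
)

```text
time_s: 14.85
position: [0.4741, -0.3708, 0.189]
tcp_rot: [[-1.0, 0.005, 0.002], [0.005, 1.0, -0.005], [-0.002, -0.005, -1.0]]
force: [-1.2, 0.2, -0.2]
opening: 0.001
grasp_force: 0.0
```

Run:
```python
from h import *
s=bot.read_state();print(s['time_s'],s['position'],s['qvel'].round(2))
im,d=snap('top','top9.png')
g=im.max(2);m=(g<60).astype(np.uint8);n,l,st,c=cv2.connectedComponentsWithStats(m)
for i in range(1,n):
    if 330<c[i][0]<470 and 220<c[i][1]<325 and st[i][4]>10:print(st[i],c[i],px('top',*c[i],.114),px('top',*c[i],.08))
cv2.imwrite('pics/j4.png',cv2.resize(im[170:350,260:500,::-1],(800,600)))
```

```text
14.85 [ 0.47408557 -0.37083885  0.18898508] [ 3.81  0.84 -0.67  3.53  0.6   2.63]
[443 232   9   9  57] [447.36842105 236.07017544] [ 0.58827769 -0.23169082  0.114     ] [ 0.59506544 -0.23793582  0.08      ]
[360 307   8   9  45] [363.77777778 311.42222222] [ 0.46852156 -0.09978322  0.114     ] [ 0.47073516 -0.10098995  0.08      ]
```

View pics/j4.png

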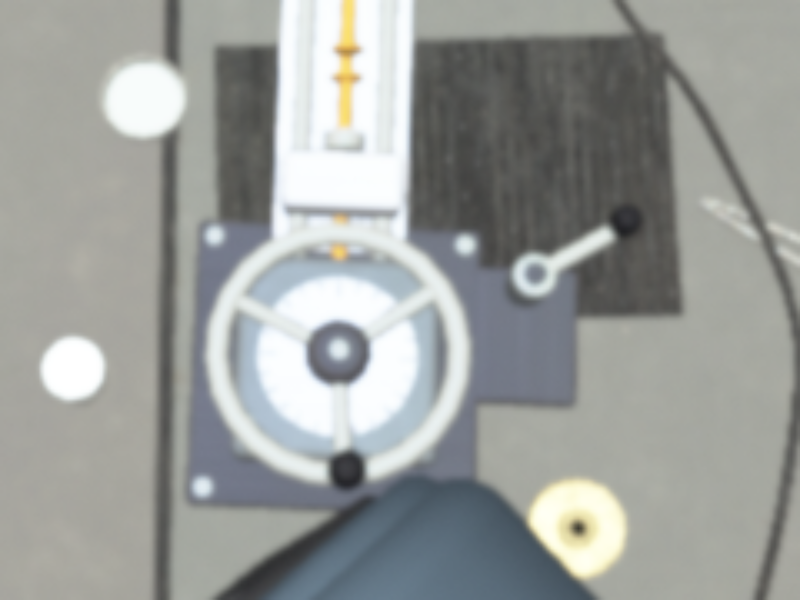

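The knob is at (0.595,-0.238), which is the locked position. The handle is about 5 mm from its start, and the jar, dish and gear are standing where they were. I'm handing the job in.

```bash
python3 -c "
from rig import bot
print(bot.hand_in())"
```

```text
the job is handed in; nothing more can be done
None
```

The hand wheel has made one clockwise turn, with the handle about 5 mm from where it started (15 mm allowed). The lock lever is over at its stop, the jar, dish and gear have not visibly moved, and the job is handed in; no verdict came back.

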